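Clear the sill and shut the guard of a turbo balancing cell

TASK

A nut driver has been left lying across the bottom rail of the balancing cell, in the way of its sliding guard door: pick it up and lay it down inside the perforated tray, without dropping it. Then push the door along its track until it is fully home against the rubber buffer on the frame and the spring catch holds it there when you let go; push with a firm, steady hand, feel for the end, and do not ram the buffer. Leave the other parts and tools where they are.

Things in the scene. Friction and masses are not known exactly. Their poses are not given: they have to be found in the camera images.
- cell: blue steel balancing cell, 405 deep x 400 wide x 240 high, bolted to the bench. Origin on the bench, under the middle of the door track, in the door's plane. Axes: x into the cell (away from the robot), y along the track in the direction the door closes, z up. In front of the door plane is a flat apron (x -185 to -12), 30 above the bench
- rail (a point): middle of the top of the steel bottom guide rail, which runs along the cell's y axis under the door, 24 wide, 39 above the bench. Above it, 207 up, runs the door's 12 mm shaft: what lies on the rail comes out forwards (-x). The doorway is at y 3 to 160 from here; the door closes into the post at y 160 to 200; a blue sheet 15 behind the door closes the half at y below 0
- door: clear sliding guard door, aluminium frame, leaf 10 thick x 190 wide x 155 high, about 0.9 kg, hung by two black carriages from a steel shaft (carriage tops 226 above the bench). It runs only along the cell's y axis with about 2 N of friction, +y closes. Origin: middle of the leaf's lower edge, 43 above the bench; home at about y = +85 in the cell's frame, 12 mm either way (see catch)
- catch (a point): brass spring roller of the catch, fixed on the frame over the post, 233 above the bench; it rides up the steel striker on the door's leading carriage (about 5 N, 10 to 20 mm before home), then snaps in behind it. The striker is set by hand on slotted screws: the door's home differs by up to 12 mm either way and must be felt. Let go too soon, the door springs back several mm
- buffer: black rubber buffer on the frame, a plug 13 in diameter pointing to -y, 233 above the bench over the post. Origin: centre of the face met by the door's striker. Met 6 to 7 mm before home, it yields at 1.5 N per mm to about 11 N, where the catch snaps in (9 to 13 N at the handle); 1 to 2 mm further it is solid and the force shoots up. More than 24 N on it is ramming
- door_handle (a point): top end, on the axis, of the door's black upright grab-handle bar: 18 in diameter, 110 long down from here, its top 195 above the bench, 65 in front of the door plane and 35 to the -y side of the door's origin. Two stand-offs join it to the door 16 and 94 below the top; its front and both sides are free
- nut_driver: the nut driver to clear away: orange and black handle 100 long x 28 x 28, steel shank 90 long x 10 in diameter, socket 25 long x 18 in diameter, 0.16 kg. Origin: middle of the handle's underside; x axis along the tool towards the socket. It lies level, the handle on the apron, the shank across the guide rail into the doorway
- driver_grip (a point): on the nut driver's axis, 20 mm from the handle's middle towards the socket, near its centre of mass, 14 above the handle's underside: the place to grip it across (28 wide)
- driver_butt (a point): the rear end of the nut driver's handle on its axis, 50 behind the handle's middle
- driver_tip (a point): the end of the nut driver's socket on its axis, 165 from the handle's middle
- tray: the perforated metal tray on the bench, 300 (x) x 200 (y), floor 5 thick, rim 18 high and 5 wide, fixed. Origin: centre of its underside. The strip at y -20 to +95 is free; two small parts lie in the strip at y -100 to -45
- wheel: a small aluminium compressor wheel, 42 in diameter, 20 high, lying in the tray; leave alone. Origin under its centre
- race: a steel bearing race, 30 in diameter, 12 high, lying in the tray; leave alone. Origin under its centre
- cup: an open steel cup, 72 in diameter, 85 high, on the bench; leave alone. Origin under its centre
- jar: a white jar with an orange cap, 60 in diameter, 65 high, on the bench; leave alone. Origin under its centre
- vband: a steel clamp ring, 84 in diameter, 16 high, on the bench; leave alone. Origin under its centre
- spanner: a steel spanner, 150 long, lying on the apron in front of the fixed half of the cell's front; leave alone
There are look-alikes about, which are no part of the job. Leave any green or red look-alike of the nut_driver alone.

How it is judged:
By the outcome, as a careful person would: the job done as asked, in the order asked, and still so for the second after the job is handed in, with the robot touching nothing.
It also fails if it takes over 69 s, if anything falls off the work surface, if the arm or the gripper's body presses on something with over 40 N, if the wrist force passes 120 N, or if a joint passes its speed limit or range.

ROBOT

A 6-joint arm with a two-finger parallel gripper is mounted at the origin on the work surface. World frame = base frame: x ahead of the robot, y to its left, z up, the work surface at z = 0. Lengths are in m, angles in degrees, forces in N, time in s.
With the tool pointing down it reaches from about 0.375 to 0.75 m from the base axis. Payload 9 kg.
Tool frame: the origin (TCP) lies at the very end of the fingers, on their centre line; the grasp point (between the pads) lies 19 mm behind it; z points along the fingers, y is the direction in which the jaws open and shut (so a half turn about z gives the same grasp; the last joint's range is limited). The gripper opens to 85 mm and grips with 20 to 120 N. Pads are 22 mm wide; open, the fingers measure 114 mm over their backs; the gripper's body (76 mm by 85 mm) begins 54 mm behind the grasp point. The pads swing forward as they close: fully open they stand 13 mm farther back than shut.
Start: joints at [51.755, 5.964, 5.575, 89.605, 0, 77.527], TCP at [0.261, 0.54, 0.231] pointing down, gripper open.
Joint ranges: [-171.21, 171.21], [-48.23, 106.86], [-62.78, 66.21], [-105.2, 120.99], [-86.42, 89.51], [-180, 180]. Speed limits (degrees/s): [127.2, 127.2, 147.25, 180, 180, 180].

INTERFACE

Orientations are given as [roll, pitch, yaw] about the fixed x, y, z axes, in that order (R = Rz(yaw) Ry(pitch) Rx(roll)).
In Python, from bench import ctrl gives the robot as it stands.
- The arm moves only by the shell command python3 -m pendant 'ROWS' [FORCE]. ROWS is JSON, one flat list of numbers, 7 for each row, row after row: the closure in counts, from 0 (fully open) to 255 (shut), then the shift along the tool's x, y, z in mm, then the turn, a rotation vector about the tool's x, y, z in rad. A call has 1 to 8 rows; each row is the pose to reach, as a shift and turn from the pose commanded when the call began, along the tool's axes at that moment; what a row does not reach only later rows make up. A row lasts 1/8 s, in which the tool goes at most 62.5 mm and 10.7 degrees, less where a joint would pass 70% of its speed; a pose out of reach is approached as far as the arm can. A call with a gripper value outside its range is refused whole. The fingers move at their own pace and stop on an object; FORCE is the grip in N (left out, the last holds). Time passes only in rows, so rows that repeat a pose let the fingers close. It gives the time, the measured TCP pose, the force and the opening at its end, in the units of the state.
- ctrl.get_state(): the state, without advancing time (a new reading comes with each control period).
- ctrl.capture(name): name is "scene" or "side" or "wrist"; returns a dict with "image" (384x512x3 uint8, red, green, blue), "z_map" (384x512 float32, m along the optical axis (not along the pixel's ray), 0 where there is no reading), "fx", "fy", "cx", "cy" (pixels), "eye" and "rotation" of the camera in the world; the wrist camera has in their place "mount" (4x4, takes a point from camera to tool coordinates, whose origin is the TCP and whose axes are the flange's). Camera axes: x right, y up, looking along -z (the intrinsics and any distortion apply to the point x, -y, -z); pixel columns grow to the right and rows downward; lengths in m; the calibration is good to about 2 mm. A picture is of the moment at which its call begins: read the wrist's pose just before it.
- ctrl.close_job(): hands the job in, once; it reports no verdict.
The state is a dict: "clock": time; "q": joint angles; "joint_vel": joint speeds; "joint_torque": joint torques, N m; "tool_pos": TCP position; "eef_rot": TCP orientation; "wrist_force": force on the tool from outside, world axes, zero at the start; "ft_torque": the same for the moment, N m; "width": finger opening in m.
Only numpy, scipy, OpenCV 4.12 (cv2) and the standard library are available. Lean on these libraries where they do the work, as an engineer would, in place of code of your own. Each camera call takes 0.05 s, during which the arm holds its last target. There are 200 camera calls.

## Working session

There is one attempt and no reset: what is moved stays moved. The work goes in short steps, Python scripts to look and compute and a shell command to move; the robot and the scene stay as the last step left them, time stands still between calls to the robot, and variables do not carry over. Pictures are saved under pics/ and viewed, about 8 in all and at most 12, crops included, and the job is handed in when it is done.

```bash
ls; mkdir -p pics; cat > h.py <<'E'
import numpy as np, cv2
from bench import ctrl
from scipy.spatial.transform import Rotation as R
def cap(n,f=None):
    s=ctrl.get_state(); c=ctrl.capture(n); c['s']=s
    if 'mount' in c:
        T=np.eye(4);T[:3,:3]=R.from_euler('xyz',s['eef_rot'],degrees=True).as_matrix();T[:3,3]=s['tool_pos']
        M=T@np.array(c['mount']);c['eye']=M[:3,3];c['rotation']=M[:3,:3]
    if f: cv2.imwrite('pics/'+f,c['image'][...,::-1])
    np.savez('last_%s.npz'%n,**{k:c[k] for k in('image','z_map','fx','fy','cx','cy','eye','rotation')})
    return c
def load(n):
    return dict(np.load('last_%s.npz'%n))
def ray(c,u,v):
    d=np.array([(u-c['cx'])/c['fx'],-(v-c['cy'])/c['fy'],-1.]);return np.array(c['rotation'])@d
def onplane(c,u,v,z):
    d=ray(c,u,v);e=np.array(c['eye']);return e+d*(z-e[2])/d[2]
def dep(c,u,v):
    return np.array(c['eye'])+ray(c,u,v)*c['z_map'][int(v),int(u)]
def cloud(c):
    v,u=np.mgrid[:384,:512];z=c['z_map']
    d=np.stack([(u-c['cx'])/c['fx']*z,-(v-c['cy'])/c['fy']*z,-z],-1)
    return d@np.array(c['rotation']).T+np.array(c['eye'])
E
python3 - <<'E'
from h import *
for n in('scene','side'):
    c=cap(n,n+'0.png');print({k:c[k] for k in c if k not in('image','z_map','s')})
print(c['s'])
E
```

```text
pics
{'fx': 392.98718804817, 'fy': 392.98718804817, 'cx': 251.58037802338103, 'cy': 188.67711633266381, 'eye': array([1.1076683 , 0.85358765, 1.00904745]), 'rotation': array([ 50.9564953 ,  -1.05373687, 136.66473918])}
{'fx': 442.5307690991354, 'fy': 442.5307690991354, 'cx': 250.02889757014853, 'cy': 183.61524747361022, 'eye': array([ 0.33308947, -1.09207047,  1.23136615]), 'rotation': array([48.08066534, -0.41349673, -3.03610221])}
{'clock': 0.05, 'q': array([5.17549711e+01, 5.99874848e+00, 5.52999289e+00, 8.96044239e+01,
       1.09179173e-04, 7.75256359e+01]), 'joint_vel': array([-0.03130401, -0.10133691,  0.04380447,  0.02123155,  0.04050197,
        0.06869007]), 'joint_torque': array([ 5.76867242e-03, -5.58733964e+01,  5.05198288e+01,  1.41093991e-02,
       -3.32551654e-04,  2.70462931e-05]), 'tool_pos': array([0.26066616, 0.54007461, 0.23054917]), 'eef_rot': array([-1.79928572e+02, -1.59135808e-02,  1.54229325e+02]), 'wrist_force': array([ 0.14782324,  0.19420145, -0.78850197]), 'ft_torque': array([ 0.01558393,  0.00964441, -0.03008613]), 'width': 0.08539356361076163}
```

```bash
python3 - <<'E'
s=open('h.py').read()
s=s.replace("    if f: cv2","    else: c['rotation']=R.from_euler('xyz',c['rotation'],degrees=True).as_matrix()\n    if f: cv2")
open('h.py','w').write(s)
E
python3 -c "
from h import *
cap('scene');cap('side')"
```

```text
(no output)
```

View pics/scene0.png

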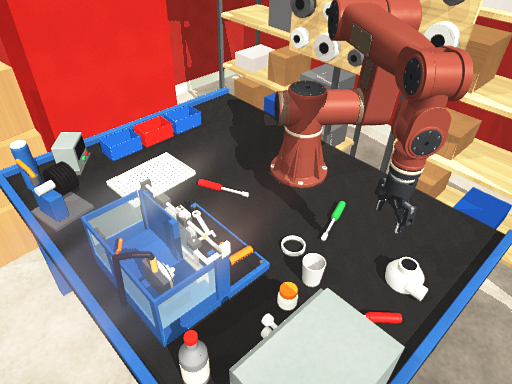

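View pics/side0.png

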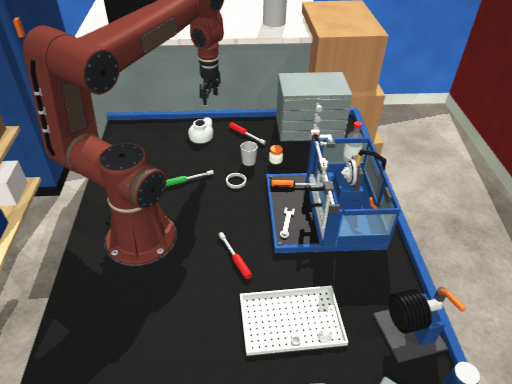

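```bash
python3 - <<'E'
from h import *
c=load('side');im=c['image'][...,::-1].copy()
P=cloud(c)
hsv=cv2.cvtColor(im,cv2.COLOR_BGR2HSV)
m=((hsv[...,0]>5)&(hsv[...,0]<18)&(hsv[...,1]>170)&(hsv[...,2]>120)).astype(np.uint8)
n,l,s,ce=cv2.connectedComponentsWithStats(m)
for i in range(1,n):
    if s[i,4]>25: print(s[i],ce[i],P[l==i].mean(0).round(3),P[l==i].min(0).round(3),P[l==i].max(0).round(3))
# tray: white-ish
m=((hsv[...,1]<40)&(hsv[...,2]>170)).astype(np.uint8); m[:270]=0
k,_=cv2.findContours(cv2.morphologyEx(m,cv2.MORPH_CLOSE,np.ones((7,7))),0,1);k=max(k,key=cv2.contourArea)
q=cv2.approxPolyDP(k,8,True)[:,0]
for u,v in q: print('tray',u,v,onplane(c,u,v,.018).round(3))
for u,v in [(268,176),(272,249)]: print('apron',onplane(c,u,v,.03).round(3))
g=cv2.resize(im[110:260,250:410],None,fx=5,fy=4.0*1,interpolation=cv2.INTER_CUBIC)
g=cv2.resize(im[110:260,250:410],(640,600),interpolation=cv2.INTER_CUBIC);cv2.imwrite('pics/crop1.png',g)
c=load('scene');g=cv2.resize(c['image'][170:345,75:275,::-1],(686,600),interpolation=cv2.INTER_CUBIC);cv2.imwrite('pics/crop2.png',g)
E
```

```text
[ 13  18  11  19 114] [18.34210526 27.02631579] [-0.611  0.939  0.407] [-0.626  0.924  0.365] [-0.596  0.962  0.45 ]
[270 145  13  10  83] [276.54216867 149.46987952] [0.537 0.426 0.06 ] [ 0.512  0.398 -0.   ] [0.561 0.524 0.075]
[271 180  23   7 124] [282.21774194 182.28225806] [0.54  0.216 0.057] [0.495 0.201 0.04 ] [0.583 0.231 0.068]
[370 198   8  10  33] [372.21212121 202.93939394] [0.833 0.005 0.135] [ 0.82  -0.002  0.109] [0.856 0.011 0.161]
[440 289  25  22 155] [452.13548387 298.65806452] [ 0.913 -0.45   0.221] [ 0.902 -0.491  0.197] [ 0.926 -0.404  0.235]
tray 431 270 [ 1.002 -0.207  0.018]
tray 436 287 [ 0.994 -0.275  0.018]
tray 451 291 [ 1.037 -0.293  0.018]
tray 428 303 [ 0.946 -0.333  0.018]
tray 446 309 [ 0.995 -0.357  0.018]
tray 465 353 [ 0.995 -0.502  0.018]
tray 455 366 [ 0.951 -0.538  0.018]
tray 461 383 [ 0.948 -0.586  0.018]
tray 505 383 [ 1.069 -0.592  0.018]
tray 511 270 [ 1.274 -0.22   0.018]
apron [0.49  0.287 0.03 ]
apron [ 0.471 -0.101  0.03 ]
```

View pics/crop1.png

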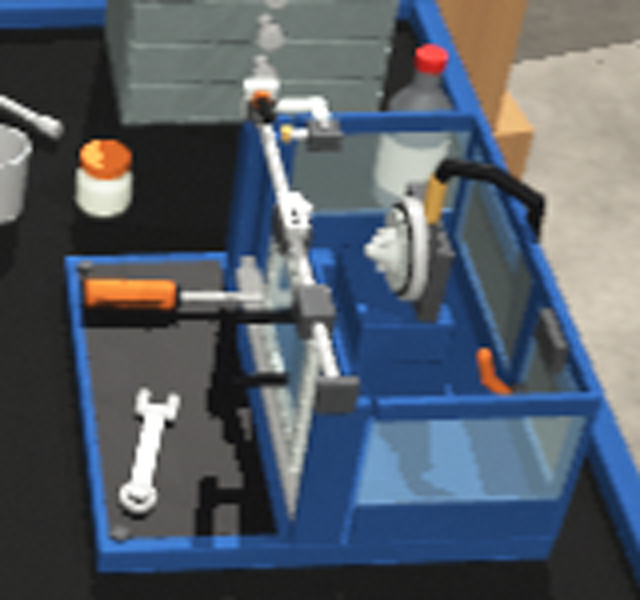

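```bash
cat >> h.py <<'E'
def delta(pos,rpy):
    s=ctrl.get_state();A=R.from_euler('xyz',s['eef_rot'],degrees=True)
    d=A.inv().apply(np.array(pos)-s['tool_pos'])*1000
    r=(A.inv()*R.from_euler('xyz',rpy,degrees=True)).as_rotvec()
    print('shift',d.round(1),'turn',r.round(3))
E
python3 -m pendant '[0,-45,-25,-9,0,0,-0.05, 0,-90,-50,-18,0,0,-0.1, 0,-136,-76,-26,0,0,-0.15, 0,-182,-101,-35,0,0,-0.2, 0,-227,-126,-44,0,0,-0.25, 0,-272,-152,-53,0,0,-0.3, 0,-318,-177,-61,0,0,-0.35, 0,-363,-202,-70,0,0,-0.4]'
python3 -c "
from h import *
c=cap('wrist','w1.png');print(c['s']['tool_pos'],c['s']['eef_rot'],c['mount'],c['fx'])"
```

```text
clock: 1.2
tool_pos: [0.5007, 0.1991, 0.3015]
eef_rot: [180.0, 0.0, 177.2]
wrist_force: [0.9, -0.2, -0.8]
width: 0.0858
[0.50067707 0.19905409 0.30148423] [1.79991021e+02 3.30555589e-03 1.77235219e+02] [[-1.03131319e-03  9.50053237e-01  3.12086180e-01  8.00148900e-02]
 [ 9.99999111e-01  7.16109048e-04  1.12459499e-03  1.09641586e-04]
 [ 8.44937368e-04  3.12087063e-01 -9.50053131e-01 -1.41696549e-01]
 [ 0.00000000e+00  0.00000000e+00  0.00000000e+00  1.00000000e+00]] 280.99716145845036
```

View pics/w1.png

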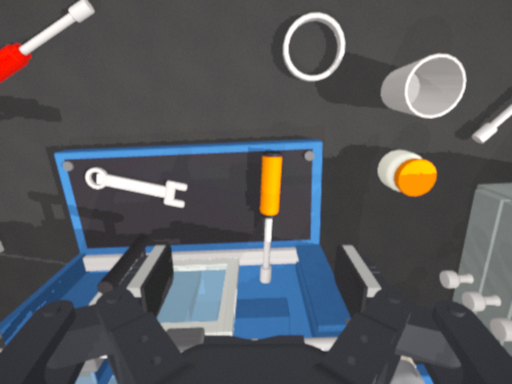

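```bash
python3 - <<'E'
from h import *
c=load('wrist');im=c['image'][...,::-1].copy();P=cloud(c)
hsv=cv2.cvtColor(im,cv2.COLOR_BGR2HSV)
m=((hsv[...,0]>5)&(hsv[...,0]<20)&(hsv[...,1]>170)&(hsv[...,2]>110)).astype(np.uint8)
n,l,s,ce=cv2.connectedComponentsWithStats(m)
for i in range(1,n):
    if s[i,4]>50: print(s[i],ce[i],P[l==i].mean(0).round(3),P[l==i].min(0).round(3),P[l==i].max(0).round(3))
for n,u,v,z in [('butt',272,154,.05),('neck',269,216,.05),('tip',265,283,.05),('apL',57,153,.03),('apR',321,141,.03),('doorbot',240,262,.043)]:
    print(n,onplane(c,u,v,z).round(4),dep(c,u,v).round(4))
# door handle: points z .08-.197 not fingers
for n in('side','scene'):
    c=load(n);P=cloud(c);h=cv2.cvtColor(c['image'],cv2.COLOR_RGB2HSV)
    m=(P[...,2]>.1)&(P[...,2]<.205)&(P[...,0]>.55)&(P[...,0]<.64)&(P[...,1]>-.1)&(P[...,1]<.28)&(h[...,2]<90)
    v,u=np.nonzero(m);print(n,m.sum());
    if m.sum(): print(np.c_[u,v][::max(1,len(u)//15)].tolist(),P[m][::max(1,len(u)//15)].round(3).tolist())
E
```

```text
[260 156  22  60 444] [266.63963964 185.17342342] [0.54  0.216 0.052] [0.421 0.203 0.027] [0.594 0.239 0.443]
[395 159  42  38 870] [414.18505747 180.98735632] [0.541 0.424 0.061] [ 0.421  0.203 -0.003] [0.587 0.495 0.443]
butt [0.4943 0.2252 0.05  ] [0.4934 0.2249 0.055 ]
neck [0.5887 0.2179 0.05  ] [0.5872 0.2178 0.0535]
tip [0.7078 0.2075 0.05  ] [0.7233 0.2078 0.0289]
apL [ 0.4809 -0.0915  0.03  ] [ 0.4811 -0.0924  0.0288]
apR [0.4825 0.2983 0.03  ] [ 0.4871  0.3055 -0.0008]
doorbot [0.6706 0.1683 0.043 ] [0.6728 0.168  0.0394]
side 154
[[309, 186], [309, 188], [305, 189], [315, 189], [311, 190], [308, 191], [308, 193], [308, 195], [307, 197], [307, 199], [307, 201], [307, 203], [306, 204], [316, 204], [312, 205], [313, 206]] [[0.607, 0.039, 0.195], [0.606, 0.031, 0.193], [0.593, 0.035, 0.184], [0.628, 0.032, 0.186], [0.615, 0.034, 0.179], [0.603, 0.027, 0.182], [0.604, 0.028, 0.171], [0.606, 0.035, 0.156], [0.602, 0.027, 0.153], [0.604, 0.031, 0.139], [0.605, 0.032, 0.128], [0.605, 0.03, 0.12], [0.6, 0.023, 0.123], [0.639, 0.033, 0.111], [0.626, 0.035, 0.104], [0.629, 0.032, 0.102]]
scene 71
[[185, 199], [184, 200], [188, 200], [186, 201], [184, 202], [188, 202], [186, 203], [182, 204], [186, 204], [182, 205], [186, 205], [183, 206], [187, 206], [186, 207], [186, 208], [190, 208], [190, 209], [189, 211]] [[0.6, 0.03, 0.195], [0.605, 0.032, 0.195], [0.598, 0.043, 0.197], [0.605, 0.041, 0.196], [0.607, 0.032, 0.188], [0.599, 0.043, 0.19], [0.606, 0.042, 0.189], [0.615, 0.032, 0.184], [0.607, 0.043, 0.186], [0.617, 0.036, 0.184], [0.607, 0.042, 0.181], [0.617, 0.04, 0.182], [0.604, 0.043, 0.176], [0.608, 0.042, 0.174], [0.606, 0.04, 0.167], [0.592, 0.041, 0.159], [0.595, 0.044, 0.158], [0.6, 0.046, 0.154]]
```

View pics/crop2.png

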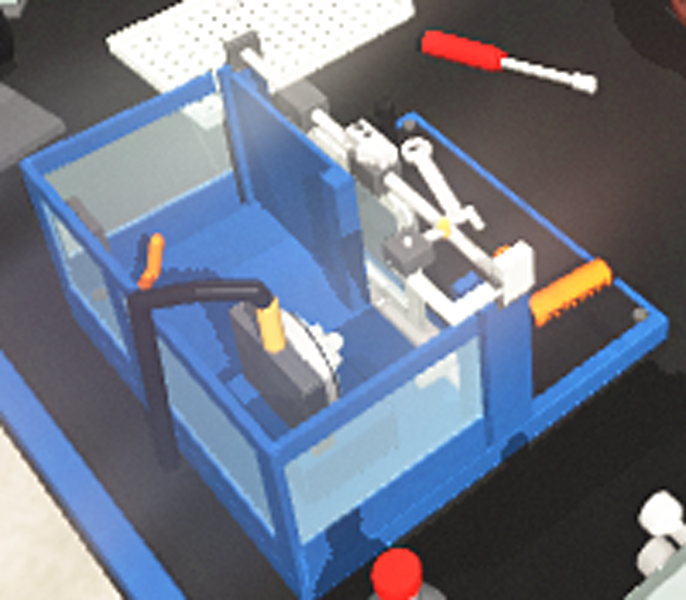

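```bash
python3 - <<'E'
from h import *
c=load('side');im=c['image'][...,::-1].copy();P=cloud(c)
hsv=cv2.cvtColor(im,cv2.COLOR_BGR2HSV)
m=((hsv[...,1]<50)&(hsv[...,2]>150)).astype(np.uint8); m[:275]=0;m[:,:225]=0;m[:,360:]=0
m=cv2.morphologyEx(m,cv2.MORPH_CLOSE,np.ones((9,9)))
k,_=cv2.findContours(m,0,1);k=max(k,key=cv2.contourArea)
u,v=k[:,0].T
W=np.array([onplane(c,a,b,.018)[:2] for a,b in zip(u,v)]).astype(np.float32)
r=cv2.minAreaRect(W);print(r,cv2.boxPoints(r).round(3).tolist())
h=P[275:360,225:360];mm=(h[...,2]>.012)&(h[...,2]<.06)
b=np.array(h[mm]);print('hi pts',len(b))
g=np.uint8(((P[...,2]>.0155)&(P[...,2]<.06)));g[:275]=0;g[362:]=0;g[:,:225]=0;g[:,355:]=0
n,l,s,ce=cv2.connectedComponentsWithStats(g)
for i in range(1,n):
    if s[i,4]>12: print(s[i],P[l==i].mean(0).round(3),P[l==i].max(0).round(3))
cv2.imwrite('pics/tray.png',cv2.resize(im[270:370,220:360],(700,500),interpolation=cv2.INTER_CUBIC))
delta([0.564,0.219,0.12],[180,0,175.3])
E

```

```text
((0.507414698600769, -0.3635827302932739), (0.3030586838722229, 0.2095639705657959), 3.267573356628418) [[0.3499999940395355, -0.2680000066757202], [0.3619999885559082, -0.47699999809265137], [0.6650000214576721, -0.46000000834465027], [0.652999997138977, -0.25]]
hi pts 1042
[245 275   7   3  14] [ 0.379 -0.203  0.021] [ 0.393 -0.198  0.027]
[241 286 107  68 622] [ 0.511 -0.369  0.019] [ 0.663 -0.254  0.027]
[319 329  13  12  86] [ 0.6   -0.428  0.021] [ 0.618 -0.41   0.031]
[292 335  10  10  38] [ 0.513 -0.437  0.019] [ 0.527 -0.421  0.024]
shift [-58.4  27.7 182. ] turn [-0.002  0.002  0.033]
```

View pics/tray.png

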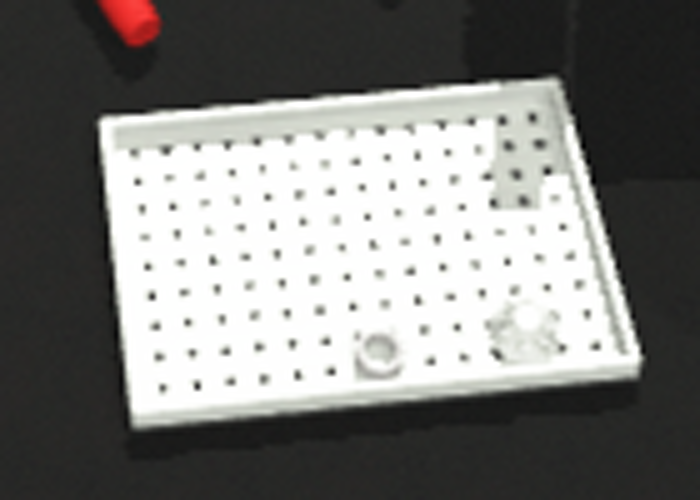

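```bash
python3 -m pendant '[0,-30,14,50,0,0,0.016, 0,-58,28,100,0,0,0.033, 0,-58,28,145,0,0,0.033, 0,-58,28,182,0,0,0.033, 80,-58,28,215,0,0,0.033, 80,-58,28,240,0,0,0.033, 80,-58,28,258,0,0,0.033, 80,-58,28,258,0,0,0.033]' 50
python3 -c "
from h import *
c=cap('wrist','w2.png')"
```

```text
clock: 2.25
tool_pos: [0.5583, 0.2256, 0.042]
eef_rot: [-180.0, -0.1, 175.3]
wrist_force: [-0.7, 0.1, 0.3]
width: 0.0583
```

View pics/w2.png

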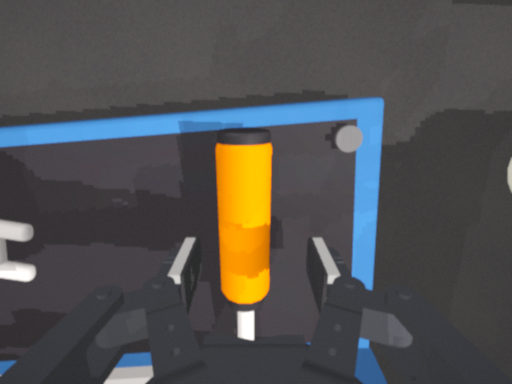

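```bash
python3 -c "
from h import *
for i in range(3): s=ctrl.get_state();print(s['clock'],s['tool_pos'],s['eef_rot'])
delta([0.562,0.2195,0.034],[180,0,175.3])"
```

```text
2.3 [0.55914578 0.22571065 0.04337005] [-1.79999754e+02 -2.40011214e-02  1.75254689e+02]
2.3 [0.55914578 0.22571065 0.04337005] [-1.79999754e+02 -2.40011214e-02  1.75254689e+02]
2.3 [0.55914578 0.22571065 0.04337005] [-1.79999754e+02 -2.40011214e-02  1.75254689e+02]
shift [-3.4 -6.   9.4] turn [-0.    -0.    -0.001]
```

```bash
python3 -m pendant '[80,-3,-6,5,0,0,0, 80,-3,-6,9,0,0,0, 80,-3,-6,9,0,0,0, 200,-3,-6,9,0,0,0, 200,-3,-6,9,0,0,0, 200,-3,-6,9,0,0,0, 200,-3,-6,9,0,0,0]' 60
```

```text
clock: 3.18
tool_pos: [0.5621, 0.2196, 0.0348]
eef_rot: [180.0, 0.0, 175.3]
wrist_force: [0.5, -0.3, 4.3]
width: 0.0271
```

```bash
python3 -m pendant '[200,0,0,-6,0,0,0, 200,0,0,-14,0,0,0, 200,10,0,-20,0,0,0, 200,35,0,-20,0,0,0, 200,65,0,-20,0,0,0, 200,95,0,-20,0,0,0, 200,115,0,-35,0,0,0, 200,120,0,-60,0,0,0]'
python3 -c "
from h import *
s=ctrl.get_state();print(s['tool_pos'],s['width'],s['wrist_force'],s['ft_torque'],s['q'])
delta([0.469,-0.334,0.27],[180,0,-176.7])"
```

```text
clock: 4.18
tool_pos: [0.4397, 0.2295, 0.094]
eef_rot: [-180.0, -0.1, 175.3]
wrist_force: [1.1, -0.2, -0.8]
width: 0.0268
[0.43966008 0.22946177 0.09404173] 0.02683420791061945 [ 1.08507807 -0.16229422 -0.82312892] [-0.00780671 -0.02721509  0.01867937] [ 1.24054450e+01 -1.11457792e+01 -2.53533726e+01  7.59157665e+01
  9.99534524e-03  1.71040215e+01]
shift [ -75.  -559.2 -175.9] turn [-0.    -0.002 -0.14 ]
```

```bash
python3 -m pendant '[200,0,0,-45,0,0,0, 200,0,0,-95,0,0,0, 200,0,-15,-145,0,0,0, 200,-5,-55,-176,0,0,-0.02, 200,-10,-105,-176,0,0,-0.03, 200,-15,-160,-176,0,0,-0.05, 200,-22,-215,-176,0,0,-0.06, 200,-30,-270,-176,0,0,-0.07]' && python3 -m pendant '[200,-7,-55,0,0,0,-0.01, 200,-15,-105,0,0,0,-0.03, 200,-22,-155,0,0,0,-0.04, 200,-30,-205,0,0,0,-0.05, 200,-38,-250,10,0,0,-0.06, 200,-45,-280,40,0,0,-0.07, 200,-45,-288,80,0,0,-0.07, 200,-45,-289,110,0,0,-0.07]'
python3 -c "
from h import *
s=ctrl.get_state();print(s['tool_pos'],s['eef_rot'],s['width'],s['wrist_force'],s['clock'])
c=cap('wrist','w3.png');cap('side','s3.png')
delta([0.469,-0.334,0.012],[180,0,-176.7])"
```

```text
clock: 5.18
tool_pos: [0.449, -0.0435, 0.2706]
eef_rot: [-180.0, 0.0, 179.3]
wrist_force: [1.3, 0.7, -1.0]
width: 0.0271
clock: 6.18
tool_pos: [0.4902, -0.3316, 0.1584]
eef_rot: [179.9, -0.1, -176.8]
wrist_force: [-1.1, 0.8, -1.2]
width: 0.027
[ 0.49017223 -0.33155549  0.15844642] [ 1.79922502e+02 -6.11455953e-02 -1.76775152e+02] 0.027044723539179083 [-1.11945347  0.81113277 -1.20028532] 6.175
shift [ 19.8  -3.8 144.6] turn [ 0.005 -0.004 -0.001]
```

View pics/w3.png

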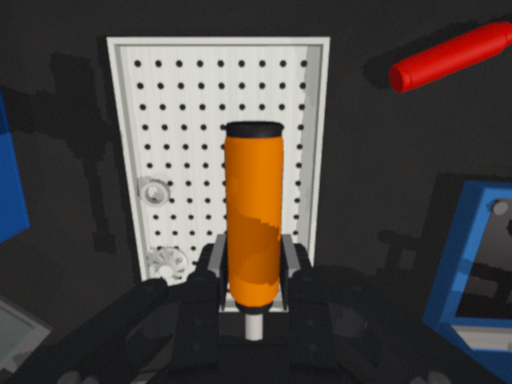

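```bash
python3 - <<'E'
from h import *
c=load('wrist')
for p in [(108,38),(329,38),(141,280),(311,262)]: print(onplane(c,*p,.018).round(4))
E
python3 -m pendant '[200,20,-3,30,0,0,0, 200,20,-4,65,0,0,0, 200,20,-4,100,0,0,0, 200,20,-4,122,0,0,0, 200,20,-4,130,0,0,0, 200,20,-4,134,0,0,0, 200,20,-4,134,0,0,0]'
```

```text
[ 0.3647 -0.469   0.018 ]
[ 0.3537 -0.2714  0.018 ]
[ 0.6184 -0.4571  0.018 ]
[ 0.5833 -0.2602  0.018 ]
clock: 7.15
tool_pos: [0.4718, -0.3373, 0.0275]
eef_rot: [-179.9, 0.1, -176.7]
wrist_force: [0.8, -0.5, -1.3]
width: 0.0269
```

```bash
python3 -m pendant '[200,0,0,5,0,0,0, 200,0,0,10,0,0,0, 200,0,0,12,0,0,0, 200,0,0,13,0,0,0, 200,0,0,13,0,0,0]'; python3 -m pendant '[200,0,0,1,0,0,0, 200,0,0,1.5,0,0,0,200,0,0,1.5,0,0,0]'
```

```text
clock: 7.78
tool_pos: [0.4713, -0.3368, 0.0132]
eef_rot: [180.0, 0.0, -176.7]
wrist_force: [0.1, 0.5, -1.1]
width: 0.027
clock: 8.15
tool_pos: [0.4713, -0.3368, 0.0118]
eef_rot: [180.0, 0.0, -176.7]
wrist_force: [-0.7, -0.0, -1.5]
width: 0.0265
```

```bash
python3 -m pendant '[200,0,0,1,0,0,0, 200,0,0,1,0,0,0]'; python3 -m pendant '[200,0,0,1,0,0,0, 200,0,0,1,0,0,0]'
```

```text
clock: 8.4
tool_pos: [0.4713, -0.3368, 0.0107]
eef_rot: [180.0, -0.0, -176.7]
wrist_force: [1.1, 0.7, -1.4]
width: 0.0271
clock: 8.65
tool_pos: [0.4714, -0.3369, 0.0098]
eef_rot: [-180.0, 0.0, -176.7]
wrist_force: [-0.3, 0.0, -1.5]
width: 0.0266
```

```bash
python3 -m pendant '[200,0,0,1,0,0,0, 200,0,0,1,0,0,0]'; python3 -m pendant '[200,0,0,0.7,0,0,0, 200,0,0,0.7,0,0,0]'
```

```text
clock: 8.9
tool_pos: [0.4714, -0.3369, 0.0098]
eef_rot: [-180.0, 0.0, -176.7]
wrist_force: [-3.6, 3.7, 7.5]
width: 0.0269
clock: 9.15
tool_pos: [0.4714, -0.3369, 0.0097]
eef_rot: [-180.0, 0.0, -176.7]
wrist_force: [-6.8, 5.8, 15.1]
width: 0.0264
```

```bash
python3 -m pendant '[200,0,0,-1.2,0,0,0, 150,0,0,-1.2,0,0,0, 110,0,0,-1.2,0,0,0, 90,0,0,-1.2,0,0,0, 80,0,0,-1.2,0,0,0, 80,0,0,-15,0,0,0, 80,0,0,-45,0,0,0, 80,0,0,-95,0,0,0]'; python3 -m pendant '[80,0,0,-60,0,0,0, 120,0,0,-120,0,0,0, 200,0,20,-140,0,0,0, 255,0,40,-140,0,0,0]'
python3 -c "
from h import *
s=ctrl.get_state();print(s['tool_pos'],s['eef_rot'],s['q'])
cap('wrist','w4.png')"
```

```text
clock: 10.15
tool_pos: [0.4705, -0.336, 0.1035]
eef_rot: [179.9, -0.1, -176.7]
wrist_force: [0.2, -0.4, -0.1]
width: 0.0585
clock: 10.65
tool_pos: [0.4694, -0.2964, 0.2447]
eef_rot: [-179.9, 0.1, -176.7]
wrist_force: [0.4, -0.6, -0.6]
width: 0.0098
[ 0.46941548 -0.2964217   0.24472205] [-1.79889176e+02  1.10446426e-01 -1.76735420e+02] [-4.57769557e+01 -1.89799864e+00 -1.06427595e+00  9.06776314e+01
  1.07611176e-02 -4.90414139e+01]
```

View pics/w4.png

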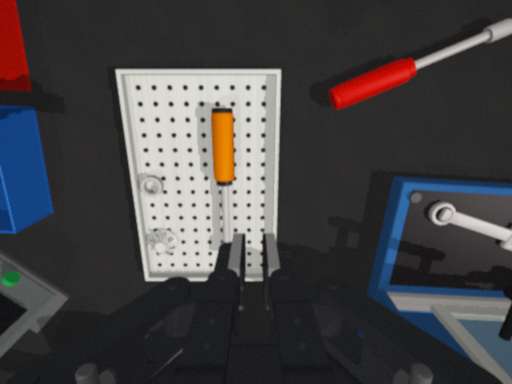

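```bash
python3 -c "
from h import *
delta([.50,-.03,.25],[180,0,178.8]);delta([.598,-.03,.16],[180,0,178.8])"
```

```text
shift [-46.4 261.3  -6.7] turn [0.001 0.    0.079]
shift [-144.2  255.5   83.3] turn [0.001 0.    0.079]
```

```bash
python3 -m pendant '[255,-7,45,-6,0,0,0.014, 255,-16,95,-6,0,0,0.028, 255,-25,145,-6,0,0,0.043, 255,-35,195,-6,0,0,0.057, 255,-44,240,-6,0,0,0.072, 255,-60,261,-3,0,0,0.079, 255,-80,260,10,0,0,0.079, 255,-110,258,30,0,0,0.079]' 40 && python3 -m pendant '[255,-15,-1,15,0,0,0, 255,-30,-2,40,0,0,0, 255,-34,-2,53,0,0,0, 255,-34,-2,53,0,0,0]'
python3 -c "
from h import *
print(ctrl.get_state())
cap('side','s5.png');c=cap('scene');
from h import cv2
a=cv2.resize(load('side')['image'][100:220,240:360,::-1],(400,400),interpolation=2);b=cv2.resize(c['image'][160:290,120:250,::-1],(400,400),interpolation=2)
cv2.imwrite('pics/ab5.png',np.hstack([a,b]))"
```

```text
clock: 11.7
tool_pos: [0.5636, -0.0316, 0.211]
eef_rot: [180.0, -0.1, 178.8]
wrist_force: [0.5, -0.5, 0.1]
width: 0.0002
clock: 12.2
tool_pos: [0.5964, -0.0351, 0.158]
eef_rot: [179.9, -0.2, 178.8]
wrist_force: [0.0, -0.3, -0.1]
width: -0.0001
{'clock': 12.2, 'q': array([-1.58961056e+01,  5.70061951e+00, -2.32238483e+00,  8.21985043e+01,
        4.15834499e-03, -1.46693109e+01]), 'joint_vel': array([-0.15067025, -1.52510955,  1.98168433,  1.11153852, -0.0420412 ,
       -0.0975851 ]), 'joint_torque': array([-1.47233630e-02, -5.36955321e+01,  4.93911374e+01, -4.41582100e-01,
        9.33998701e-03,  1.91607809e-02]), 'tool_pos': array([ 0.59642432, -0.03507626,  0.15795814]), 'eef_rot': array([179.93988213,  -0.21323519, 178.77330918]), 'wrist_force': array([ 0.01692253, -0.25693167, -0.06269312]), 'ft_torque': array([0.02659574, 0.01637156, 0.03797892]), 'width': -0.0001471204503570643}
```

View pics/ab5.png

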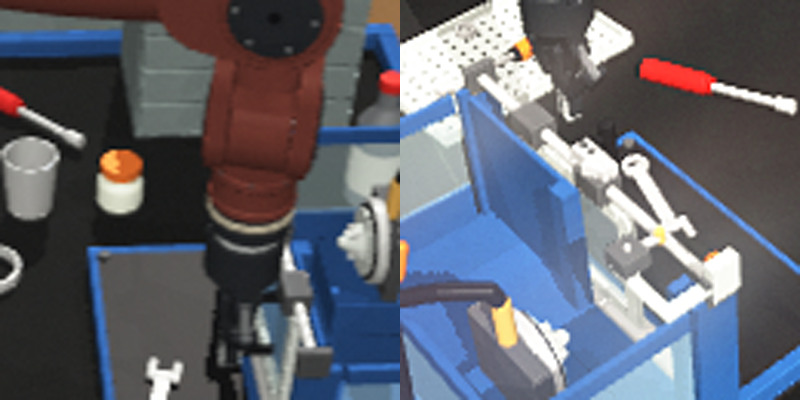

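```bash
python3 -m pendant '[255,0,10,0,0,0,0, 255,0,20,0,0,0,0, 255,0,28,0,0,0,0, 255,0,34,0,0,0,0, 255,0,40,0,0,0,0, 255,0,46,0,0,0,0, 255,0,52,0,0,0,0, 255,0,58,0,0,0,0]'; python3 -c "
from h import *
P=cloud(cap('scene'));
c=load('scene');h=cv2.cvtColor(c['image'],cv2.COLOR_RGB2HSV)
print(ctrl.get_state()['wrist_force'])
print(dep(c,232,248))"
```

```text
clock: 13.3
tool_pos: [0.5992, 0.0222, 0.1601]
eef_rot: [-180.0, -0.0, 178.7]
wrist_force: [-1.7, -2.1, -0.4]
width: -0.0002
[ 0.09623548  1.16798477 -0.46477591]
[0.53219083 0.17513856 0.03414928]
```

```bash
python3 -m pendant '[255,0,6,0,0,0,0, 255,0,13,0,0,0,0, 255,0,20,0,0,0,0, 255,0,27,0,0,0,0, 255,0,34,0,0,0,0, 255,0,41,0,0,0,0, 255,0,47,0,0,0,0, 255,0,52,0,0,0,0]'; python3 -c "
from h import *
cap('side')
c=cap('scene')
a=cv2.resize(load('side')['image'][100:220,240:360,::-1],(400,400),interpolation=2);b=cv2.resize(c['image'][180:280,140:240,::-1],(400,400),interpolation=2)
cv2.imwrite('pics/ab6.png',np.hstack([a,b]))"
```

```text
clock: 14.35
tool_pos: [0.6004, 0.0746, 0.1601]
eef_rot: [180.0, 0.0, 178.8]
wrist_force: [-2.0, -2.1, 0.1]
width: 0.0002
```

View pics/ab6.png

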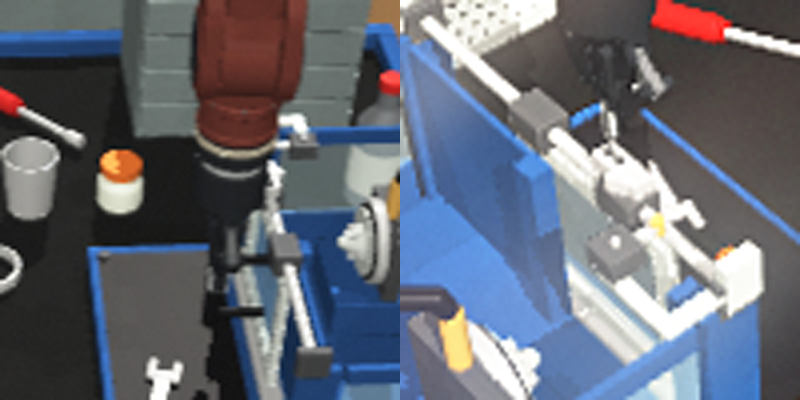

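```bash
python3 -m pendant '[255,0,2,0,0,0,0, 255,0,4,0,0,0,0, 255,0,6,0,0,0,0, 255,0,8,0,0,0,0]';python3 -m pendant '[255,0,2,0,0,0,0, 255,0,4,0,0,0,0, 255,0,6,0,0,0,0, 255,0,8,0,0,0,0]';python3 -m pendant '[255,0,2,0,0,0,0, 255,0,4,0,0,0,0, 255,0,6,0,0,0,0]'
```

```text
clock: 14.95
tool_pos: [0.6007, 0.0822, 0.1602]
eef_rot: [180.0, 0.0, 178.7]
wrist_force: [0.8, -2.0, 0.7]
width: -0.0004
clock: 15.45
tool_pos: [0.6008, 0.0903, 0.1602]
eef_rot: [180.0, 0.0, 178.8]
wrist_force: [0.3, -2.4, 1.6]
width: 0.0002
clock: 15.82
tool_pos: [0.6008, 0.0963, 0.1601]
eef_rot: [180.0, -0.0, 178.8]
wrist_force: [-0.2, -2.8, 1.5]
width: 0.0002
```

```bash
for i in 1; do :; done; python3 -m pendant '[255,0,1.5,0,0,0,0, 255,0,3,0,0,0,0, 255,0,4,0,0,0,0]';python3 -m pendant '[255,0,1.5,0,0,0,0, 255,0,3,0,0,0,0, 255,0,4,0,0,0,0]';python3 -m pendant '[255,0,1,0,0,0,0, 255,0,2,0,0,0,0, 255,0,3,0,0,0,0]'
```

```text
clock: 16.2
tool_pos: [0.6009, 0.1003, 0.1601]
eef_rot: [180.0, -0.0, 178.8]
wrist_force: [-1.5, -3.0, 1.3]
width: 0.0001
clock: 16.58
tool_pos: [0.601, 0.1043, 0.16]
eef_rot: [180.0, -0.0, 178.8]
wrist_force: [-1.3, -1.5, 1.7]
width: 0.0
clock: 16.95
tool_pos: [0.6011, 0.1072, 0.16]
eef_rot: [180.0, -0.0, 178.8]
wrist_force: [-1.1, -2.6, 0.4]
width: 0.0
```

```bash
python3 -m pendant '[255,0,1,0,0,0,0, 255,0,2,0,0,0,0, 255,0,3,0,0,0,0]' | grep -E 'pos|force'
```

```text
tool_pos: [0.6012, 0.1102, 0.1601]
wrist_force: [-1.5, -1.0, 0.3]
```

```bash
python3 -m pendant '[255,0,1,0,0,0,0, 255,0,2,0,0,0,0]' | grep -E 'pos|force'; python3 -m pendant '[255,0,1,0,0,0,0, 255,0,2,0,0,0,0]' | grep -E 'pos|force'; python3 -m pendant '[255,0,1,0,0,0,0, 255,0,2,0,0,0,0]' | grep -E 'pos|force'
```

```text
tool_pos: [0.6012, 0.1123, 0.1601]
wrist_force: [-1.1, -2.2, 0.3]
tool_pos: [0.6013, 0.1142, 0.1601]
wrist_force: [-1.7, -2.5, -0.3]
tool_pos: [0.6013, 0.1162, 0.1601]
wrist_force: [-1.9, -1.5, -0.7]
```

```bash
python3 -m pendant '[255,0,1,0,0,0,0, 255,0,2,0,0,0,0]' | grep -E 'pos|force'; python3 -m pendant '[255,0,1,0,0,0,0, 255,0,2,0,0,0,0]' | grep -E 'pos|force'
```

```text
tool_pos: [0.6013, 0.1177, 0.1601]
wrist_force: [-2.5, -6.0, 0.2]
tool_pos: [0.6013, 0.1196, 0.1601]
wrist_force: [-2.9, -4.9, -0.8]
```

```bash
python3 -m pendant '[255,0,1,0,0,0,0, 255,0,2,0,0,0,0]' | grep -E 'pos|force'; python3 -m pendant '[255,0,1,0,0,0,0, 255,0,2,0,0,0,0]' | grep -E 'pos|force'
```

```text
tool_pos: [0.6013, 0.1215, 0.1601]
wrist_force: [-2.7, -4.7, 0.0]
tool_pos: [0.6014, 0.1235, 0.1601]
wrist_force: [-3.1, -6.3, -0.3]
```

```bash
python3 -m pendant '[255,0,1,0,0,0,0, 255,0,2,0,0,0,0]' | grep -E 'pos|force'; python3 -m pendant '[255,0,1,0,0,0,0, 255,0,1.5,0,0,0,0]' | grep -E 'pos|force'
```

```text
tool_pos: [0.6014, 0.1255, 0.1601]
wrist_force: [-3.5, -5.8, 0.3]
tool_pos: [0.6014, 0.127, 0.1601]
wrist_force: [-3.3, -6.2, 0.4]
```

```bash
python3 -m pendant '[255,0,0.8,0,0,0,0, 255,0,1.5,0,0,0,0]' | grep -E 'pos|force'; python3 -m pendant '[255,0,0.8,0,0,0,0, 255,0,1.5,0,0,0,0]' | grep -E 'pos|force'
```

```text
tool_pos: [0.6014, 0.1286, 0.1601]
wrist_force: [-2.9, -4.9, 1.0]
tool_pos: [0.6014, 0.1304, 0.1601]
wrist_force: [-2.9, -4.1, -0.5]
```

```bash
python3 -m pendant '[255,0,0.8,0,0,0,0, 255,0,1.5,0,0,0,0]' | grep -E 'pos|force'
```

```text
tool_pos: [0.6016, 0.1322, 0.1601]
wrist_force: [-3.3, -4.2, 1.1]
```

```bash
python3 -m pendant '[255,0,0.5,0,0,0,0, 255,0,1,0,0,0,0]' | grep -E 'pos|force'
```

```text
tool_pos: [0.6016, 0.1328, 0.1601]
wrist_force: [-3.9, -4.4, -0.1]
```

```bash
python3 -m pendant '[255,0,0.5,0,0,0,0, 255,0,1,0,0,0,0]' | grep -E 'pos|force';python3 -m pendant '[255,0,0.5,0,0,0,0, 255,0,1,0,0,0,0]' | grep -E 'pos|force'
```

```text
tool_pos: [0.6016, 0.1336, 0.1601]
wrist_force: [-3.2, -6.8, 0.8]
tool_pos: [0.6016, 0.1344, 0.16]
wrist_force: [-3.5, -8.7, 0.7]
```

```bash
python3 -m pendant '[255,0,0.5,0,0,0,0, 255,0,1,0,0,0,0]' | grep -E 'pos|force';python3 -m pendant '[255,0,0.5,0,0,0,0, 255,0,1,0,0,0,0]' | grep -E 'pos|force'
```

```text
tool_pos: [0.6016, 0.1352, 0.1601]
wrist_force: [-4.5, -8.6, 0.1]
tool_pos: [0.6016, 0.1361, 0.1601]
wrist_force: [-4.4, -9.9, 0.0]
```

```bash
python3 -m pendant '[255,0,0.5,0,0,0,0, 255,0,1,0,0,0,0]' | grep -E 'pos|force'
```

```text
tool_pos: [0.6016, 0.1369, 0.1601]
wrist_force: [-3.7, -10.9, 1.7]
```

```bash
python3 -m pendant '[255,0,0.5,0,0,0,0, 255,0,1,0,0,0,0]' | grep -E 'pos|force'
```

```text
tool_pos: [0.6016, 0.1378, 0.1601]
wrist_force: [-4.5, -11.0, 1.1]
```

```bash
python3 -m pendant '[255,0,0.5,0,0,0,0, 255,0,0.8,0,0,0,0]' | grep -E 'pos|force'
```

```text
tool_pos: [0.6016, 0.1385, 0.1601]
wrist_force: [-4.5, -11.0, 0.9]
```

```bash
python3 -m pendant '[255,0,0.3,0,0,0,0, 255,0,0.6,0,0,0,0]' | grep -E 'pos|force'
```

```text
tool_pos: [0.6016, 0.139, 0.1601]
wrist_force: [-4.6, -12.2, 0.8]
```

```bash
python3 -m pendant '[255,0,0.3,0,0,0,0, 255,0,0.6,0,0,0,0]' | grep -E 'pos|force'
```

```text
tool_pos: [0.6016, 0.1394, 0.1601]
wrist_force: [-5.6, -13.1, 1.8]
```

```bash
python3 -m pendant '[255,0,0.3,0,0,0,0, 255,0,0.5,0,0,0,0]' | grep -E 'pos|force'
```

```text
tool_pos: [0.6016, 0.1396, 0.1601]
wrist_force: [-5.7, -13.7, 1.1]
```

```bash
python3 -m pendant '[255,0,0.3,0,0,0,0, 255,0,0.5,0,0,0,0]' | grep -E 'pos|force'
```

```text
tool_pos: [0.6016, 0.14, 0.1601]
wrist_force: [-5.4, -15.3, 2.2]
```

```bash
python3 -m pendant '[255,0,0.3,0,0,0,0, 255,0,0.3,0,0,0,0]' | grep -E 'pos|force'
```

```text
tool_pos: [0.6016, 0.1403, 0.1601]
wrist_force: [-5.9, -15.2, 1.0]
```

```bash
python3 -m pendant '[255,0,-0.7,0,0,0,0, 255,0,-1.4,0,0,0,0, 255,0,-1.4,0,0,0,0]' | grep -E 'pos|force'; python3 -m pendant '[255,0,-0.7,0,0,0,0, 255,0,-1.4,0,0,0,0, 255,0,-1.4,0,0,0,0]' | grep -E 'pos|force'
```

```text
tool_pos: [0.6016, 0.1396, 0.1601]
wrist_force: [-4.2, -10.9, 0.8]
tool_pos: [0.6016, 0.1391, 0.1601]
wrist_force: [-4.3, -6.8, 0.7]
```

```bash
python3 -m pendant '[255,0,-0.7,0,0,0,0, 255,0,-1.4,0,0,0,0, 255,0,-1.4,0,0,0,0]' | grep -E 'pos|force'; python3 -m pendant '[255,0,-0.7,0,0,0,0, 255,0,-1.4,0,0,0,0, 255,0,-1.4,0,0,0,0]' | grep -E 'pos|force';  python3 -m pendant '[255,0,-2,0,0,0,0, 255,0,-4,0,0,0,0, 255,0,-8,0,0,0,0, 255,0,-8,0,0,0,0]' | grep -E 'pos|force'
```

```text
tool_pos: [0.6022, 0.1387, 0.1604]
wrist_force: [0.0, 0.5, 0.7]
tool_pos: [0.6019, 0.1369, 0.1602]
wrist_force: [0.6, 0.2, 0.7]
tool_pos: [0.6016, 0.1285, 0.1601]
wrist_force: [-0.4, 0.2, 1.0]
```

```bash
python3 -m pendant '[255,0,4,0,0,0,0, 255,0,7,0,0,0,0, 255,0,9,0,0,0,0, 255,0,9,0,0,0,0]' | grep -E 'pos|force'; python3 -m pendant '[255,0,0.5,0,0,0,0, 255,0,1,0,0,0,0, 255,0,1.2,0,0,0,0]' | grep -E 'pos|force';python3 -m pendant '[255,0,-5,0,0,0,0, 255,0,-15,0,0,0,0, 255,0,-25,0,0,0,0, 255,20,-30,-20,0,0,0, 255,50,-35,-60,0,0,0, 255,80,-60,-90,0,0,0, 255,120,-90,-90,0,0,0, 255,120,-90,-90,0,0,0]'
python3 -c "
from h import *
cap('side');cap('scene');cap('wrist')
a=cv2.resize(load('side')['image'][110:360,230:400,::-1],(400,588));b=cv2.resize(load('scene')['image'][180:290,140:250,::-1],(400,588))
cv2.imwrite('pics/ab7.png',np.hstack([a,b]))
P=cloud(load('scene'))
h=cv2.cvtColor(load('scene')['image'],cv2.COLOR_RGB2HSV)
m=(abs(P[...,0]-.604)<.012)&(P[...,2]>.13)&(P[...,2]<.2)&(P[...,1]>.0)&(P[...,1]<.25)&(h[...,2]<110)
print(m.sum(),np.median(P[m],0))"
```

```text
tool_pos: [0.6018, 0.1381, 0.1601]
wrist_force: [0.1, -0.7, 0.3]
tool_pos: [0.6019, 0.1388, 0.1601]
wrist_force: [0.4, -1.2, -0.4]
clock: 27.45
tool_pos: [0.4783, 0.0501, 0.2508]
eef_rot: [-180.0, 0.1, 178.6]
wrist_force: [1.1, -0.3, -0.2]
width: -0.0004
72 [0.60368254 0.16738311 0.18435919]
```

View pics/ab7.png

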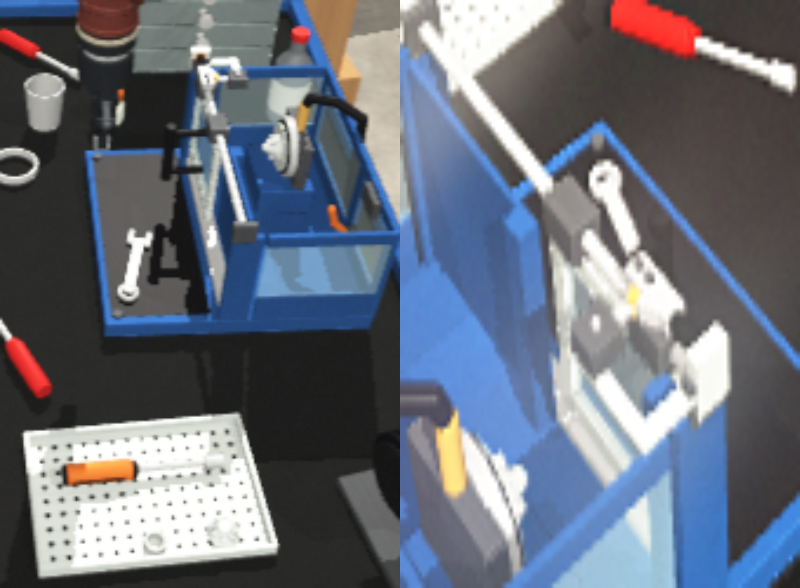

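The side view shows the driver lying inside the tray (about 65–230, 465). The door is closed against the buffer and the arm is clear of it. Contact was found again at y ≈ 0.138–0.139, the same place as at let-go, so the catch is holding.

```bash
python3 -c "
from h import *
print(ctrl.close_job())"
```

```text
the job is handed in; nothing more can be done
None
```

The nut driver is in the tray and the door is home on its catch. The job was handed in at about 27.6 s on the clock, with no verdict reported.

- **Nut driver:** I gripped it near its centre of mass, drew it out forwards from under the shaft, and carried it at 60 N without it slipping. I lowered it until I felt the tray floor (a brief 15 N press) and let go. The last pictures show it flat inside the tray, clear of the wheel and the race.
- **Door:** I pushed the handle slowly with closed fingers.
  - **Forces felt:** about 2 N of running friction and 5–6 N over the catch. The buffer was met at tool y ≈ 0.133, the force levelled at about 11 N around 0.138, and it peaked at about 15 N, below the 24 N limit.
  - **Catch check:** when I backed off, the force fell to zero by y ≈ 0.1387 and the door stayed put. Coming back from 10 mm away, I met the handle again at about 0.138–0.139.
- **Doubts:**
  - **Catch snap:** I never felt a clear snap, only the levelling of the force. That the catch holds rests on the let-go and the second touch.
  - **Handle position:** the camera put the handle at y ≈ 0.167, against about 0.160 expected from touch. I put that down to which surface the camera sees, and did not check further.

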